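Hang a glue-up in the pressing station and pump the clamp onto it

ROBOT

A 6-joint arm with a two-finger parallel gripper is mounted at the origin on a cart in front of the work surface, level with it; the furniture and walls round the work are solid. World frame = base frame: x ahead of the robot, y to its left, z up, the work surface at z = 0. Lengths are in m, angles in rad, forces in N, time in s.
With the tool pointing down it reaches from about 0.4 to 0.825 m from the base axis. Payload 7 kg.
Tool frame: the origin (TCP) lies at the very end of the fingers, on their centre line; the grasp point (between the pads) lies 19 mm behind it; z points along the fingers, y is the line along which they close (so a half turn about z gives the same grasp; the last joint's range is limited). The gripper opens to 85 mm and grips with 20 to 120 N. Pads are 22 mm wide; open, the fingers measure 114 mm over their backs; the gripper's body (76 mm by 85 mm) begins 54 mm behind the grasp point. The pads swing forward as they close: fully open they stand 13 mm farther back than shut.
Start: joints at [1.517, 0.359, 0.012, 0, -1.224, -0.288], TCP at [0.226, 0.636, 0.231] pointing down, gripper open.
Joint ranges: [-3.07, 3.07], [-1.43, 2.12], [-1.02, 1.25], [-3.03, 1.67], [-3.05, -0], [-3.03, 3.03]. Speed limits (rad/s): [2.39, 2.39, 3.01, 3.14, 3.14, 3.14].

INTERFACE

Orientations are given as a 3x3 rotation matrix whose columns are the frame's x, y, z axes.
In Python, from plant import robot gives the robot as it stands.
- The arm moves only by the tool send_rows, never from a script. Its argument "moves" is text: rows parted by semicolons, each of 7 numbers parted by spaces: the shift along the tool's x, y, z in mm, then the turn, a rotation vector about the tool's x, y, z in rad, then the finger opening in mm, from 0 to 85.4. A call has 1 to 12 rows; each row is the pose to reach, as a shift and turn from the pose commanded when the call began, along the tool's axes at that moment; what a row does not reach only later rows make up. A row lasts 1/10 s, in which the tool goes at most 50 mm and 8.59 degrees, less where a joint would pass 70% of its speed; a pose out of reach is approached as far as the arm can. A call with a gripper value outside its range is refused whole. The fingers move at their own pace and stop on an object; the grip force is fixed at half the most. Time passes only in rows, so rows that repeat a pose let the fingers close. It gives the time, the measured TCP pose, the force, the opening and the grip force at its end, in the units of the state.
- robot.read_state(): the state, without advancing time (a new reading comes with each control period).
- robot.read_camera(name): name is "side" or "top"; returns a dict with "img" (384x512x3 uint8, red, green, blue), "depth" (384x512 float32, m along the optical axis (not along the pixel's ray), 0 where there is no reading), "camera_matrix" (3x3 intrinsics, pixels), "T" (4x4, takes a point from camera to world coordinates). Camera axes: x right, y up, looking along -z (the intrinsics and any distortion apply to the point x, -y, -z); pixel columns grow to the right and rows downward; lengths in m; the calibration is good to about 2 mm. A picture is of the moment at which its call begins.
- robot.hand_in(): hands the job in; it is judged then, once.
Trained networks look in the newest picture that a camera, given by its name, has taken for a name from the list of things; names that differ only in an ending like _2 or _b are one class to them, and where a whole thing is asked for, a point or a joint stands for the part that bears it (a point fixed in the world has none). Each returns a list of dicts, best first, with "p" (0 to 1); they miss things now and then, are a little off and sometimes report something else, mostly with a low value. They report only what shows in the picture. A call takes as long as a camera call. They do not tell look-alikes from the thing itself.
- robot.recognise(camera, name): "uv" ([column, row] in pixels, amid what is visible of it).
The state is a dict: "time": time; "qpos": joint angles; "qd": joint speeds; "joint_efforts": joint torques, N m; "eef_pos": TCP position; "ee_rot": TCP orientation; "wrist_force": force on the tool from outside, world axes, zero at the start; "moment": the same for the moment, N m; "finger_gap": finger opening in m; "grasp_force": force on a finger pad.
Only numpy, scipy, OpenCV 4.12 (cv2) and the standard library are available. Lean on these libraries where they do the work, as an engineer would, in place of code of your own. Each camera call takes 0.05 s, during which the arm holds its last target. There are 200 camera calls.

TASK

Pick up the glued wood block by the blue tab of its hanger, hook the hanger over the rail of the pressing station at the blue band, slide it along the rail to the yellow band between the clamp jaws and let go of it. Then close the clamp by pumping its orange trigger (squeeze, let it spring back, squeeze again; never push the jaw itself) until the spring pad presses the block against the fixed jaw and its gauge rod shows green but no red. Finish while still holding the trigger squeezed at that pressure, with the block hanging on the rail, the tools and tins around left where they are.

Things in the scene. Friction and masses are not known exactly. Their poses are not given: they have to be found in the camera images.
- station: Fixed pressing station, plywood base 10 mm thick. Origin on the bench top below the yellow band; +y runs along the rail from yellow to blue band, +x from the clamp's grip to its fixed jaw (away from the robot), z up. The clamp lies along x at y = 0 below the rail; its steel bar runs back under grip and trigger to x = -245 mm, top 52 mm high. All mm below are in this frame.
- fixed_jaw: Red fixed jaw of the station (same origin): face at x = +26 mm, 44 mm wide, top 70 mm high, so it stands 4 mm beyond work that hangs at the yellow band.
- work: Loose work, about 0.2 kg, standing on the bench; origin at the centre of its underside. Two glued wood offcuts, 44 (x) x 70 (y) x 50 (z) mm, under a steel hanger: from a plate (top 53 mm up) a stem, x = -13 to -8, 24 mm wide, rises to an arch; a lip hangs from the arch at x = 8 to 13 down to 91 mm. Hung, its axes lie along the station's axes.
- tab (a point): Grip point on the blue tab, on the work's vertical centre line 140 mm above its underside. The tab is 14 (x) x 24 (y) mm and reaches from 111 to 161 mm up. Axes as the work.
- hook_seat (a point): Middle of the underside of the hanger's arch, 105 mm above the work's underside. Slot between stem and lip 16 mm wide (x); height from plate to lip 38 mm. So the 12 mm rail enters from the work's +x side under the lip (arch 15 to 38 mm above the rail's top), then the work is lowered until the arch rests on the rail. Axes as the work.
- mark (a point): Top of the rail in the middle of the yellow band, 125 mm above the bench; axes as the station. The round steel rail is 12 mm thick and runs at x = 0 from y = -88 to +198 mm between two posts that end 130 mm high; nothing stands above it.
- hang_band (a point): Top of the rail in the middle of the blue band, 115 mm along +y from the yellow one; axes as the station.
- grip_mid (a point): Where to centre the gripper for squeezing, 125 mm high: the middle between the front (+x) face of the upright black fixed grip and the rear (-x) face of the fully squeezed trigger, each 18 mm from it along station x. The released trigger's rear face is 32 mm behind it. Grip and trigger are 24 mm wide (y), 12 mm thick, and end 152 mm high.
- trigger_lever: The upright orange trigger, 12 mm thick, 24 mm wide, top 152 mm high; part of the station (same origin).
- trigger (a joint): Travel of the trigger straight along station +x towards the fixed grip, m: 0 released, 0.014 fully squeezed. It springs back by itself (1.8 N released, 3.5 N squeezed). Squeezing carries the jaw along by teeth 6 mm apart: a full stroke moves it about 12 mm, and up to 6 mm of a stroke may pass before a tooth catches. Letting it back leaves the jaw there.
- jaw (a joint): Travel of the sliding jaw towards the fixed jaw, m, 0 to 0.065; starts at 0 to 0.014. The unpressed pad's face stands at station x = -58 mm plus this. Bar friction 2.5 N and no catch: a pressed pad pushes the jaw back when the trigger is let go, so pressure stays only while the trigger is held.
- jaw_head: The red head of the sliding jaw, 78 mm high; not to be pushed by the robot.
- pad (a joint): How far the grey spring pad is pressed into the sliding jaw, m: 0 free, 0.016 at most, 1.5 N per mm. The gauge rod above the pad comes out behind the red jaw head by this amount: white first, green from 3.5 mm (5 N), red from 9.5 mm (14 N). At 13 mm (20 N) the glue joint is crushed.
- pad_face: The grey spring pad, 36 x 36 mm, centre 45 mm above the bench, on the front (+x) of the sliding jaw; not to be pushed by the robot.
- pencil: Red carpenter pencil, bystander.
- wrench: Small steel wrench, bystander.
- tape_measure: Yellow tape measure, bystander.
- tin: Tin of screws, bystander.
- pliers: Blue-handled pliers, bystander.
- bit_case: Red bit case, bystander.
Not all that is in view belongs to the job. Leave any purple look-alike of the work alone.

How it is judged:
By the outcome, as a careful person would: the job done as asked, in the order asked, and still so for the second after the job is handed in, while the arm keeps its last pose, push and grip.
It also fails if it takes over 64 s, if anything falls off the work surface, if the arm or the gripper's body presses on something with over 40 N, if the wrist force passes 120 N, or if a joint passes its speed limit or range.

## Working session

There is one attempt and no reset: what is moved stays moved. The work goes in short steps, Python scripts to look and compute and a tool call to move; the robot and the scene stay as the last step left them, time stands still between calls to the robot, and variables do not carry over. Pictures are saved under pics/ and viewed, at most 10 in all, crops included, and the job is handed in when it is done.

Besides the shell and the picture viewer there is one more tool, called after "Emit:" as a command line: name --argument value ..., lists and objects as JSON in quotes. send_rows: Moves the arm, as the interface text tells. Its arguments: {"type":"object","properties":{"moves":{"type":"string"}},"required":["moves"]}

```bash
ls; mkdir -p pics
cat > h.py <<'E'
import numpy as np, cv2
from plant import robot
def world(c,u,v,d=None):
    K=c["camera_matrix"];
    if d is None: d=c["depth"][int(round(v)),int(round(u))]
    p=np.array([(u-K[0,2])/K[0,0]*d,-(v-K[1,2])/K[1,1]*d,-d,1]) 
    return (c["T"]@p)[:3]
def cloud(c):
    d=c["depth"];K=c["camera_matrix"];v,u=np.mgrid[:d.shape[0],:d.shape[1]]
    P=np.stack([(u-K[0,2])/K[0,0]*d,-(v-K[1,2])/K[1,1]*d,-d],-1)
    return P@c["T"][:3,:3].T+c["T"][:3,3]
def save(c,n): cv2.imwrite("pics/"+n,c["img"][:,:,::-1])
E
python3 - <<'E'
from h import *
np.set_printoptions(precision=4,suppress=True)
s=robot.read_state();print(s["time"],s["eef_pos"],s["ee_rot"])
ims=[]
for n in("top","side"):
    c=robot.read_camera(n);ims.append(c["img"]);print(n,[k for k in c],c["T"][:3,3],c["camera_matrix"].ravel())
    for t in("work","tab","mark","hang_band","grip_mid","trigger_lever","fixed_jaw","jaw_head","station"):
        for r in robot.recognise(n,t)[:3]:
            u,v=r["uv"];print(n,t,round(r["p"],2),np.round([u,v]),world(c,u,v))
    cv2.imwrite(f"pics/{n}0.png",c["img"][:,:,::-1])
E
```

```text
pics
0.0 [0.2261 0.6355 0.2304] [[ 0.9421 -0.3353 -0.0004]
 [-0.3353 -0.9421 -0.0016]
 [ 0.0002  0.0017 -1.    ]]
top ['img', 'depth', 'camera_matrix', 'T'] [0.4442 0.0182 1.281 ] [399.0448   0.     257.8892   0.     399.0448 189.7055   0.       0.
   1.    ]
top work 0.97 [173. 167.] [0.6004 0.2792 0.1102]
top work 0.88 [160. 206.] [0.4874 0.3307 0.0491]
top work 0.33 [285. 226.] [ 0.433  -0.0511  0.1491]
top tab 0.79 [158. 203.] [0.4918 0.3165 0.1222]
top tab 0.58 [175. 167.] [0.608  0.2862 0.0521]
top mark 0.93 [274. 176.] [ 0.5889 -0.0223  0.013 ]
top hang_band 0.94 [271. 178.] [ 0.584  -0.0142  0.0097]
top hang_band 0.53 [163. 204.] [0.4906 0.32   0.0526]
top grip_mid 0.93 [269. 178.] [ 0.5813 -0.0071  0.0132]
top fixed_jaw 0.59 [274. 161.] [ 0.6273 -0.021   0.0749]
top fixed_jaw 0.48 [273. 178.] [ 0.5838 -0.0202  0.0094]
top jaw_head 0.56 [281. 198.] [ 0.5151 -0.0425  0.0777]
top jaw_head 0.44 [139. 138.] [0.7094 0.4188 0.    ]
top jaw_head 0.42 [272. 176.] [ 0.5874 -0.0182  0.0117]
top station 0.68 [275. 178.] [ 0.5815 -0.026   0.0107]
side ['img', 'depth', 'camera_matrix', 'T'] [ 0.5262 -0.9913  0.5189] [413.7374   0.     257.0778   0.     413.7374 191.3114   0.       0.
   1.    ]
side work 0.76 [272. 169.] [0.6173 0.289  0.061 ]
side work 0.59 [234. 168.] [0.4924 0.3197 0.0509]
side tab 0.92 [235. 172.] [0.4952 0.2884 0.0492]
side tab 0.81 [272. 168.] [0.6157 0.2928 0.0641]
side mark 0.6 [258. 224.] [ 0.5642 -0.0051  0.0095]
side hang_band 0.82 [255. 220.] [ 0.5567  0.0381 -0.0004]
side grip_mid 0.92 [259. 221.] [0.5669 0.0131 0.0105]
side trigger_lever 0.57 [206. 199.] [ 0.4324 -0.0681  0.1099]
side fixed_jaw 0.69 [288. 222.] [ 0.6373 -0.0533  0.0421]
side jaw_head 0.45 [236. 215.] [ 0.5062 -0.0578  0.0614]
side station 0.76 [257. 221.] [0.5629 0.0153 0.0093]
```

Run:
```python
import cv2
a=cv2.imread("pics/top0.png")[95:275,110:350];cv2.imwrite("pics/top0c.png",cv2.resize(a,None,fx=3.3,fy=3.3,interpolation=cv2.INTER_CUBIC))
a=cv2.imread("pics/side0.png")[120:280,150:350];cv2.imwrite("pics/side0c.png",cv2.resize(a,None,fx=3.7,fy=3.7,interpolation=cv2.INTER_CUBIC))
```

```text
(no output)
```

View pics/top0c.png

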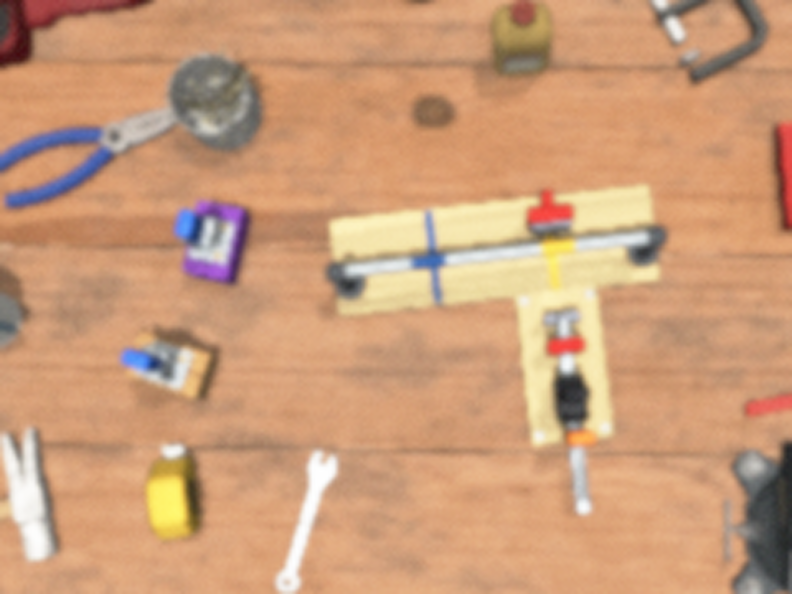

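View pics/side0c.png

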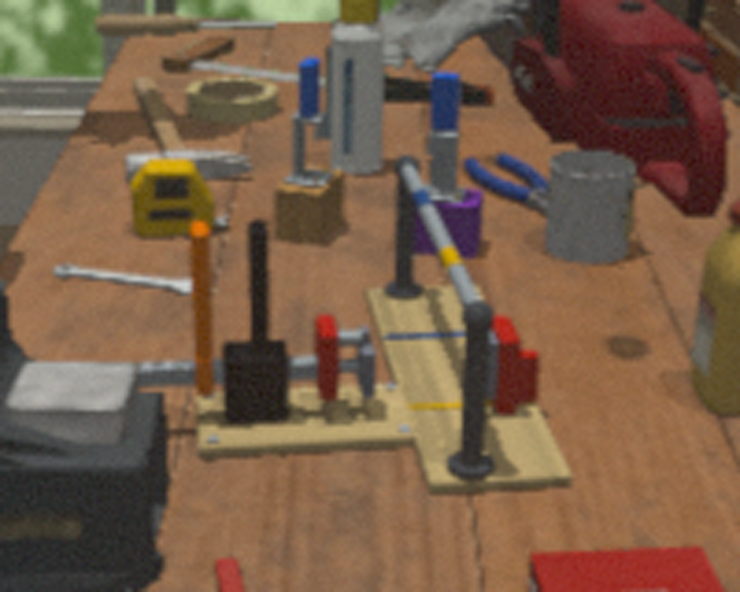

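The real wood block is at top pixel (163,205). The purple decoy is at (175,167). The station rail runs from (309,168) to (215,177), with the clamp trigger at about (286,227). Next I fit the geometry from the depth clouds.

```bash
cat > m.py <<'E'
from h import *
np.set_printoptions(precision=4,suppress=True)
C={n:robot.read_camera(n) for n in("top","side")}
P={n:cloud(C[n]) for n in C}; H={n:cv2.cvtColor(C[n]["img"],cv2.COLOR_RGB2HSV) for n in C}
def sel(n,lo,hi,hue=None,smin=0,vmax=256,vmin=0,smax=256):
    p=P[n];m=np.all((p>lo)&(p<hi),-1)&(C[n]["depth"]>0)
    h=H[n].astype(int)
    if hue:m&=(h[...,0]>=hue[0])&(h[...,0]<=hue[1])
    m&=(h[...,1]>=smin)&(h[...,2]<vmax)&(h[...,2]>=vmin)&(h[...,1]<smax)
    return p[m]
def st(l,p):
    print(l,len(p), *( [np.median(p,0),p.min(0),p.max(0)] if len(p) else []))
E
python3 - <<'E'
from m import *
for n in C:
    print(n)
    b=sel(n,[.4,.25,.04],[.55,.38,.058]); st("block",b)
    if len(b)>5: r=cv2.minAreaRect(b[:,:2].astype(np.float32)*1000);print(r)
    st("tab",sel(n,[.4,.25,.112],[.56,.38,.18],(95,130),100))
    st("hang",sel(n,[.4,.25,.06],[.56,.38,.12]))
    r=sel(n,[.5,-.14,.112],[.68,.2,.135]); st("rail",r)
    if len(r)>5:
        for _ in range(3):
            f=cv2.fitLine(r.astype(np.float32),cv2.DIST_HUBER,0,.001,.001).ravel();f=f if f[1]>0 else np.r_[-f[:3],f[3:]]
            d=np.linalg.norm(np.cross(r-f[3:],f[:3]),axis=1);r=r[d<.009]
        print("line",f,np.arctan2(-f[0],f[1]));t=(r-f[3:])@f[:3];print("ends",f[3:]+f[:3]*t.min(),f[3:]+f[:3]*t.max())
        st("yellow",sel(n,[.5,-.14,.105],[.68,.2,.135],(20,35),120)); st("blue",sel(n,[.5,-.14,.105],[.68,.2,.135],(95,130),120))
    st("trig",sel(n,[.3,-.15,.09],[.5,.05,.17],(5,20),130)); st("grip",sel(n,[.38,-.15,.09],[.52,.05,.17],None,0,90))
    st("redhead",sel(n,[.45,-.12,.05],[.56,.05,.09],(0,5),130)); st("fj",sel(n,[.57,-.12,.03],[.7,.05,.09],(0,5),130))
    st("dark box",sel(n,[.2,-.4,.03],[.48,-.12,.4]))
E
```

```text
top
block 233 [0.4863 0.318  0.0509] [0.4586 0.2903 0.0411] [0.52   0.3664 0.0578]
((489.264404296875, 329.1474304199219), (69.85826110839844, 43.8574104309082), 72.58243560791016)
tab 42 [0.4877 0.3235 0.1595] [0.4819 0.3171 0.1269] [0.4958 0.3381 0.168 ]
hang 51 [0.4868 0.323  0.1109] [0.4748 0.3148 0.0605] [0.5049 0.3446 0.1173]
rail 452 [0.5894 0.0231 0.1237] [ 0.5615 -0.1279  0.1156] [0.6157 0.1734 0.1329]
line [-0.1286  0.9917  0.0003  0.5888  0.0228  0.1238] 0.12891127
ends [ 0.6084 -0.1283  0.1237] [0.5692 0.1735 0.1238]
yellow 35 [ 0.5965 -0.0336  0.1227] [ 0.591  -0.0427  0.1188] [ 0.6031 -0.0191  0.1265]
blue 18 [0.5806 0.0799 0.1238] [0.5776 0.0711 0.1207] [0.5864 0.0916 0.1278]
trig 36 [ 0.4287 -0.0513  0.1509] [ 0.423  -0.0627  0.1221] [ 0.4344 -0.0412  0.1553]
grip 32 [ 0.4653 -0.0439  0.15  ] [ 0.4597 -0.0537  0.1005] [ 0.4711 -0.0359  0.1549]
redhead 39 [ 0.5116 -0.0428  0.0774] [ 0.5055 -0.058   0.0667] [ 0.5182 -0.0277  0.0807]
fj 67 [ 0.6348 -0.0241  0.0692] [ 0.6253 -0.0451  0.0466] [ 0.6568 -0.0082  0.0745]
dark box 3333 [ 0.3233 -0.2715  0.173 ] [ 0.2158 -0.370
[... 485 characters left out ...]
.0013  0.5906 -0.0085  0.1236] 0.12677605
ends [ 0.6066 -0.1345  0.1234] [0.569  0.1607 0.1238]
yellow 21 [ 0.5931 -0.033   0.1237] [ 0.5885 -0.0453  0.1193] [ 0.5998 -0.0189  0.126 ]
blue 11 [0.5774 0.0819 0.1236] [0.5745 0.0703 0.1193] [0.5825 0.0906 0.1251]
trig 131 [ 0.4292 -0.0673  0.1248] [ 0.4221 -0.0726  0.0903] [ 0.4352 -0.0492  0.1526]
grip 107 [ 0.4667 -0.0631  0.1231] [ 0.4618 -0.0681  0.0906] [ 0.472  -0.0472  0.1527]
redhead 67 [ 0.5113 -0.0607  0.072 ] [ 0.5055 -0.0664  0.0506] [ 0.5164 -0.0303  0.0792]
fj 132 [ 0.6373 -0.0484  0.0505] [ 0.6265 -0.0558  0.03  ] [ 0.6565 -0.0108  0.0711]
dark box 9583 [ 0.3237 -0.3257  0.128 ] [ 0.2001 -0.3774  0.0301] [ 0.4276 -0.2222  0.1882]
```

```bash
cat >> h.py <<'E'
from scipy.spatial.transform import Rotation as Ro
M=np.array([.5962,-.0333]); YS=.128; sx=np.array([np.cos(YS),np.sin(YS)]); sy=np.array([-np.sin(YS),np.cos(YS)])
def S(x,y): return M+x*1e-3*sx+y*1e-3*sy          # station mm -> world xy
def go(xy,z,workyaw,s=None):                        # tool x = work -y, tool y = work -x
    s=s or robot.read_state(); a=workyaw-np.pi/2;c,si=np.cos(a),np.sin(a)
    R=np.array([[c,si,0],[si,-c,0],[0,0,-1]]);R0=s["ee_rot"]
    d=R0.T@(np.r_[xy,z]-s["eef_pos"])*1000;rv=Ro.from_matrix(R0.T@R).as_rotvec()
    print("move",np.round(d,1),np.round(rv,4))
def stn(p): d=np.asarray(p)[:2]-M; return np.r_[d@sx,d@sy]*1000
E
python3 - <<'E'
from h import *
go([.489,.328],.2,-.314)
s=robot.read_state()
E
python3 - <<'E'
from m import *
t=sel("top",[.4,.25,.15],[.56,.38,.18],(95,130),100)
print(t.mean(0),cv2.minAreaRect(t[:,:2].astype(np.float32)*1000))
t=sel("top",[.4,.25,.046],[.55,.38,.058])
print(cv2.minAreaRect(t[:,:2].astype(np.float32)*1000))
E
```

```text
move [350.7 202.1  31.3] [-0.    -0.     1.543]
[0.4885 0.3258 0.1597] ((488.659423828125, 327.46527099609375), (20.679208755493164, 12.03343677520752), 79.49422454833984)
((489.02166748046875, 329.6161193847656), (70.12046813964844, 43.046669006347656), 72.66401672363281)
```

Run:
```python
from m import *
for n in C: st(n,sel(n,[.15,.37,.07],[.7,.75,.4]))
p=np.concatenate([sel(n,[.15,.37,.07],[.62,.75,.4]) for n in C])
for x in np.arange(.2,.62,.05):
    print(x,[(round(y,2),round(q[:,2].max(),3)) for y in np.arange(.35,.75,.05) for q in [p[(abs(p[:,0]-x)<.025)&(abs(p[:,1]-y)<.025)]] if len(q)>4])
```

```text
top 1110 [0.2354 0.5701 0.2787] [0.1922 0.479  0.0703] [0.5578 0.6819 0.3702]
side 1250 [0.249  0.5863 0.2964] [0.1917 0.4672 0.0704] [0.5566 0.7051 0.399 ]
0.2 [(np.float64(0.55), np.float64(0.353)), (np.float64(0.6), np.float64(0.399))]
0.25 [(np.float64(0.6), np.float64(0.399)), (np.float64(0.65), np.float64(0.397)), (np.float64(0.7), np.float64(0.348))]
0.3 []
0.35 []
0.39999999999999997 []
0.44999999999999996 []
0.49999999999999994 [(np.float64(0.45), np.float64(0.121)), (np.float64(0.5), np.float64(0.196)), (np.float64(0.55), np.float64(0.181))]
0.5499999999999999 [(np.float64(0.5), np.float64(0.201)), (np.float64(0.55), np.float64(0.184))]
0.5999999999999999 []
```

Emit:
send_rows --moves "351 202 10 0 0 1.54 50;351 202 10 0 0 1.54 50;351 202 20 0 0 1.54 50;351 202 31 0 0 1.54 50;351 202 31 0 0 1.54 50;351 202 31 0 0 1.54 50;351 202 31 0 0 1.54 50;351 202 31 0 0 1.54 50;351 202 31 0 0 1.54 50;351 202 31 0 0 1.54 50;351 202 31 0 0 1.54 50;351 202 31 0 0 1.54 50"

```text
time: 2.5
eef_pos: [0.4895, 0.3277, 0.2004]
ee_rot: [[-0.307, -0.952, 0.0], [-0.952, 0.307, 0.0], [-0.0, -0.0, -1.0]]
wrist_force: [-0.2, 0.9, -0.8]
finger_gap: 0.05
grasp_force: 0.0
```

Run:
```python
from m import *
s=robot.read_state();print(s["time"],s["eef_pos"],s["finger_gap"],s["wrist_force"],s["qpos"])
go([.489,.328],.121,-.31)
c=C["side"]["img"][100:230,190:320];cv2.imwrite("pics/a.png",cv2.resize(c[:,:,::-1],None,fx=4.5,fy=4.5,interpolation=cv2.INTER_CUBIC))
```

```text
2.6 [0.4892 0.328  0.2004] 0.05015222807425962 [-0.5798 -0.695  -0.5695] [ 0.9223  0.2405 -0.2283 -0.     -1.102  -1.2317]
move [ 0.1  0.2 79.4] [0.     0.0001 0.0006]
```

View pics/a.png

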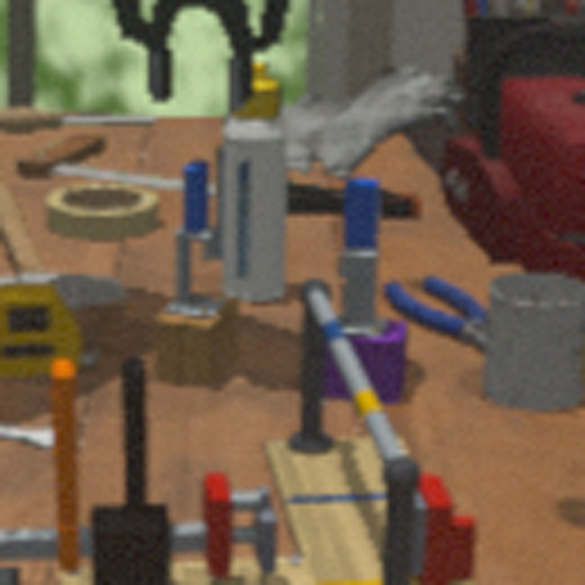

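The dark fork at crop (160–240, 0–100) is the open gripper, centred over the real work's tab at (195,195). Next I descend and close on the tab.

Emit:
send_rows --moves "0 0 40 0 0 0 50;0 0 79 0 0 0 50;0 0 79 0 0 0 50;0 0 79 0 0 0 50;0 0 79 0 0 0 5;0 0 79 0 0 0 5;0 0 79 0 0 0 5;0 0 79 0 0 0 5;0 0 79 0 0 0 5;0 0 79 0 0 0 5;0 0 79 0 0 0 5;0 0 79 0 0 0 5"

```text
time: 3.8
eef_pos: [0.4899, 0.3288, 0.1231]
ee_rot: [[-0.305, -0.952, 0.002], [-0.952, 0.305, 0.002], [-0.003, -0.001, -1.0]]
wrist_force: [-1.6, 0.0, 7.3]
finger_gap: 0.0133
grasp_force: 59.5
```

Emit:
send_rows --moves "0 0 -10 0 0 0 5;0 0 -20 0 0 0 5;0 0 -30 0 0 0 5;0 0 -47 0 0 0 5;0 0 -47 0 0 0 5;0 0 -47 0 0 0 5"

```text
time: 4.4
eef_pos: [0.4892, 0.3281, 0.1686]
ee_rot: [[-0.306, -0.952, 0.0], [-0.952, 0.306, 0.001], [-0.001, -0.0, -1.0]]
wrist_force: [-0.1, -0.5, -3.2]
finger_gap: 0.0134
grasp_force: 58.7
```

Run:
```python
from h import *
s=robot.read_state();print(s["eef_pos"],s["ee_rot"],s["wrist_force"],s["finger_gap"])
go(S(-70,115),.170,YS)
```

```text
[0.48923303 0.32807154 0.16859561] [[-3.06214524e-01 -9.51962455e-01  3.86676453e-04]
 [-9.51961962e-01  3.06214760e-01  9.71516956e-04]
 [-1.04325370e-03 -7.06086734e-05 -9.99999453e-01]] [-0.1121177  -0.51994229 -3.1773024 ] 0.01342028405353462
move [ 236.9 -100.2   -1.6] [-3.000e-04  1.000e-03 -4.392e-01]
```

Emit:
send_rows --moves "30 -13 -2 0 0 -0.05 5;60 -25 -2 0 0 -0.11 5;90 -38 -2 0 0 -0.17 5;120 -51 -2 0 0 -0.23 5;150 -63 -2 0 0 -0.29 5;180 -76 -2 0 0 -0.35 5;210 -89 -2 0 0 -0.40 5;237 -100 -2 0 0 -0.439 5;237 -100 -2 0 0 -0.439 5;237 -100 -2 0 0 -0.439 5;237 -100 -2 0 0 -0.439 5"

```text
time: 5.5
eef_pos: [0.5118, 0.072, 0.1699]
ee_rot: [[0.127, -0.992, -0.0], [-0.992, -0.127, -0.0], [0.0, 0.0, -1.0]]
wrist_force: [0.8, 0.7, -2.4]
finger_gap: 0.0134
grasp_force: 58.6
```

```bash
cat > k.py <<'E'
from m import *
import sys
s=robot.read_state();p=stn(s["eef_pos"]);print("t",s["time"],"tcp stn",p,"z",s["eef_pos"][2],"F",s["wrist_force"],"gap",s["finger_gap"])
w=np.r_[S(*p)]
for n in C:
    for nm,z0,z1,hue,sm in(("tab",.15,.3,(95,130),100),("block",.01,.12,(8,24),60),("band",.11,.128,(95,130),100)):
        q=sel(n,[.3,-.3,z0],[.75,.4,z1],hue,sm)
        t=np.c_[(q[:,:2]-M)@sx,(q[:,:2]-M)@sy,q[:,2]]*1000 if len(q) else np.zeros((0,3))
        t=t[(abs(t[:,0]-p[0])<45)&(abs(t[:,1]-p[1])<50)&(t[:,2]>15)]
        if len(t)>3: print(n,nm,len(t),"mid",np.median(t,0),"5-95%",np.percentile(t,5,0),np.percentile(t,95,0), "yaw",cv2.minAreaRect(t[:,:2].astype(np.float32)) )
E
python3 k.py
python3 - <<'E'
from h import *
c=robot.read_camera("side");i=c["img"][110:250,190:330];cv2.imwrite("pics/b.png",cv2.resize(i[:,:,::-1],None,fx=4.2,fy=4.2,interpolation=cv2.INTER_CUBIC))
E
```

```text
t 5.6 tcp stn [-70.1765 115.5944] z 0.17002813184178886 F [ 0.2946 -1.0959 -2.3708] gap 0.01333718593159548
top block 8 mid [-88.7922  82.082   89.6745] 5-95% [-90.9689  80.1153  62.8158] [-82.9349  85.8365  98.146 ] yaw ((-87.43135070800781, 81.6138916015625), (4.578969478607178, 11.680132865905762), 54.60320281982422)
side tab 93 mid [-70.4093 101.0629 187.2505] 5-95% [-75.5535  97.8937 164.4708] [-65.0366 109.0481 207.3554] yaw ((-69.86431121826172, 108.29078674316406), (22.677278518676758, 10.8287935256958), 86.97990417480469)
side block 377 mid [-72.0893  78.0015  78.5022] 5-95% [-91.4107  74.6088  51.7985] [-50.1587 130.7972  97.5948] yaw ((-69.66647338867188, 110.86224365234375), (44.66050338745117, 76.047607421875), 0.9839555621147156)
```

View pics/b.png

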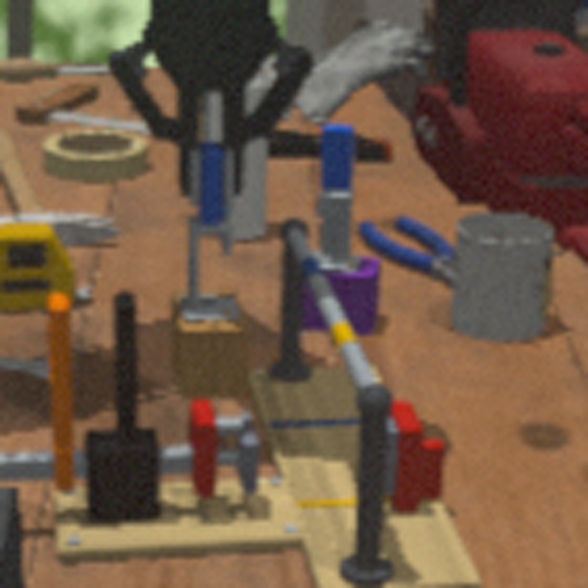

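Emit:
send_rows --moves "0 -15 0 0 0 0 5;0 -30 0 0 0 0 5;0 -45 0 0 0 0 5;0 -58 0 0 0 0 5;0 -66 0 0 0 0 5;0 -70 0 0 0 0 5;0 -70 0 0 0 0 5;0 -70 0 0 0 0 5"

```text
time: 6.45
eef_pos: [0.5809, 0.0806, 0.1702]
ee_rot: [[0.128, -0.992, -0.0], [-0.992, -0.128, -0.0], [0.0, 0.0, -1.0]]
wrist_force: [0.0, 0.2, -2.8]
finger_gap: 0.0136
grasp_force: 58.7
```

```bash
python3 k.py
python3 - <<'E'
from m import *
for n in C:
  q=sel(n,[.5,-.14,.112],[.68,.2,.128]); t=np.c_[(q[:,:2]-M)@sx,(q[:,:2]-M)@sy]*1000
  for a,b in((-80,60),(60,100),(130,180)):
    r=t[(t[:,1]>a)&(t[:,1]<b)&(abs(t[:,0])<10)]; print(n,a,b,len(r),np.median(r,0) if len(r) else'')
E
```

```text
t 6.55 tcp stn [ -0.6131 114.8963] z 0.1704346889738343 F [-0.3023 -0.3906 -1.2687] gap 0.013493923053081827
top block 64 mid [-19.1819  90.8138  95.2429] 5-95% [-21.7336  80.7719  49.7792] [ -4.1451 147.2615 100.2451] yaw ((-16.500545501708984, 116.06892395019531), (23.27663803100586, 89.46062469482422), 2.637824535369873)
side tab 94 mid [ -0.9886 100.1929 187.5647] 5-95% [ -6.323   96.7627 163.62  ] [  4.9527 112.812  208.2118] yaw ((-0.11811256408691406, 111.12284088134766), (30.637405395507812, 12.75782585144043), 84.54590606689453)
side block 310 mid [-10.3818  77.4887  74.2564] 5-95% [-22.0813  73.9875  51.3038] [ 13.9907 136.5308  97.5812] yaw ((-1.3266448974609375, 109.6435546875), (42.838748931884766, 77.61016082763672), 0.9103694558143616)
top -80 60 189 [ -0.3451 -11.728 ]
top 60 100 35 [-0.8197 73.0635]
top 130 180 0 
side -80 60 116 [ -3.0189 -13.9377]
side 60 100 26 [-2.2239 83.3523]
side 130 180 7 [  0.9694 147.4148]
```

Emit:
send_rows --moves "0 0 5 0 0 0 5;0 0 10 0 0 0 5;0 0 14 0 0 0 5;0 0 18 0 0 0 5;0 0 22 0 0 0 5;0 0 22 0 0 0 5"

```text
time: 7.25
eef_pos: [0.5809, 0.0805, 0.1475]
ee_rot: [[0.128, -0.992, -0.001], [-0.992, -0.128, -0.0], [0.0, 0.001, -1.0]]
wrist_force: [0.3, -0.5, -2.7]
finger_gap: 0.0136
grasp_force: 58.8
```

Emit:
send_rows --moves "0 0 2 0 0 0 5;0 0 4 0 0 0 5;0 0 5 0 0 0 5;0 0 6 0 0 0 5;0 0 6 0 0 0 5"

```text
time: 7.75
eef_pos: [0.5814, 0.0807, 0.143]
ee_rot: [[0.128, -0.992, 0.0], [-0.992, -0.128, -0.0], [0.0, -0.0, -1.0]]
wrist_force: [-2.5, -0.1, 2.7]
finger_gap: 0.0137
grasp_force: 59.6
```

Emit:
send_rows --moves "8 0 -1 0 0 0 5;18 0 -1 0 0 0 5;28 0 -1 0 0 0 5;38 0 -1 0 0 0 5;48 0 -1 0 0 0 5;58 0 -1 0 0 0 5;68 0 -1 0 0 0 5;78 0 -1 0 0 0 5;88 0 -1 0 0 0 5;98 0 -1 0 0 0 5;108 0 -1 0 0 0 5;113 0 -1 0 0 0 5"

```text
time: 8.95
eef_pos: [0.5958, -0.0324, 0.1432]
ee_rot: [[0.127, -0.992, -0.0], [-0.992, -0.127, -0.0], [0.0, 0.0, -1.0]]
wrist_force: [-0.1, -0.5, -1.6]
finger_gap: 0.0132
grasp_force: 58.8
```

```bash
python3 k.py
python3 - <<'E'
from h import *
c=robot.read_camera("side");i=c["img"][110:250,190:330];j=robot.read_camera("top")["img"][140:250,230:340]
f=lambda a:cv2.resize(a[:,:,::-1],(396,396),interpolation=cv2.INTER_CUBIC)
cv2.imwrite("pics/c.png",np.hstack([f(i),f(j)]))
E
```

```text
t 9.05 tcp stn [-0.2641  1.2088] z 0.14322813960894853 F [-0.1826 -0.5473 -3.2562] gap 0.013339160540735445
top block 64 mid [-17.3034  25.8377  68.2431] 5-95% [-21.2052 -29.6807  23.6698] [-1.3963 35.8168 73.7423] yaw ((-17.596576690673828, 5.823150634765625), (79.85889434814453, 23.78851318359375), 71.48989868164062)
side tab 83 mid [ -0.1108 -13.5804 169.1954] 5-95% [ -5.7731 -16.7169 151.6557] [  6.0035  -0.6827 181.8445] yaw ((15.189027786254883, -4.531964302062988), (44.673492431640625, 23.708721160888672), 4.265923976898193)
side block 329 mid [-12.9942 -35.4562  51.7691] 5-95% [-21.8158 -40.0692  23.4286] [12.544  26.1848 70.974 ] yaw ((10.148719787597656, -4.678794860839844), (65.34720611572266, 74.27386474609375), 1.0992987155914307)
```

View pics/c.png

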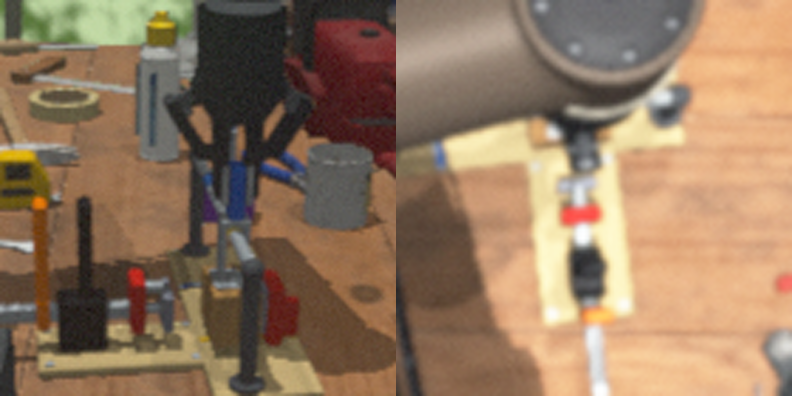

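The block hangs on the rail at the yellow band, with its near face at y=-35.5 and its underside at about 20 mm. It is clear of both jaws. Next I lower slightly, let go and rise.

Emit:
send_rows --moves "0 0 0.5 0 0 0 5;0 0 0.5 0 0 0 5;0 0 0.5 0 0 0 20;0 0 0.5 0 0 0 30;0 0 0.5 0 0 0 40;0 0 0.5 0 0 0 45;0 0 0.5 0 0 0 45;0 0 0.5 0 0 0 45"

```text
time: 9.95
eef_pos: [0.5958, -0.0314, 0.1428]
ee_rot: [[0.128, -0.992, 0.0], [-0.992, -0.128, 0.0], [-0.0, -0.0, -1.0]]
wrist_force: [0.0, -0.1, 0.4]
finger_gap: 0.0452
grasp_force: 0.0
```

Emit:
send_rows --moves "0 0 -15 0 0 0 45;0 0 -40 0 0 0 45;0 0 -75 0 0 0 45;0 0 -75 0 0 0 45;0 0 -75 0 0 0 45"

```text
time: 10.45
eef_pos: [0.5961, -0.0313, 0.2187]
ee_rot: [[0.128, -0.992, 0.002], [-0.992, -0.128, 0.001], [-0.0, -0.002, -1.0]]
wrist_force: [-0.8, 0.6, -0.6]
finger_gap: 0.0455
grasp_force: 0.0
```

```bash
python3 k.py
python3 - <<'E'
from h import *
go(S(-143,0),.215,YS)
E
```

```text
t 10.55 tcp stn [-0.7648  1.9641] z 0.2169932448881792 F [-0.7106  0.4135 -0.5432] gap 0.04526821242490923
top block 89 mid [-16.8969  23.9517  68.4532] 5-95% [-22.1082 -30.6535  16.2307] [-1.6537 37.368  72.6587] yaw ((-17.788227081298828, 5.925724029541016), (77.83772277832031, 43.336402893066406), 69.74032592773438)
side tab 84 mid [ -1.497  -11.3169 167.0288] 5-95% [ -5.5233 -14.6079 152.4204] [  5.4282   3.8456 180.9782] yaw ((0.14612293243408203, -3.3304214477539062), (12.011526107788086, 29.092939376831055), 5.895719051361084)
side block 329 mid [-14.2429 -33.4806  53.3916] 5-95% [-22.2563 -37.8102  23.7312] [ 4.2704 28.6422 71.1279] yaw ((7.669830322265625, -1.5290489196777344), (67.61843872070312, 73.47406768798828), 5.806398391723633)
move [  2.  142.2   2.2] [ 0.0012  0.0002 -0.0002]
```

Emit:
send_rows --moves "0 30 0 0 0 0 80;0 70 0 0 0 0 80;0 110 0 0 0 0 80;2 142 0 0 0 0 80;2 142 0 0 0 0 80;2 142 0 0 0 0 80;2 142 0 0 0 0 80"

```text
time: 11.25
eef_pos: [0.4557, -0.0514, 0.2175]
ee_rot: [[0.128, -0.992, -0.0], [-0.992, -0.128, -0.0], [0.0, 0.0, -1.0]]
wrist_force: [0.3, -0.4, -0.4]
finger_gap: 0.0797
grasp_force: 0.0
```

```bash
cat > j.py <<'E'
from m import *
def S3(q): return np.c_[(q[:,:2]-M)@sx,(q[:,:2]-M)@sy,q[:,2]]*1000
s=robot.read_state();print("t",s["time"],"tcp stn",stn(s["eef_pos"]),"z",s["eef_pos"][2],"F stn",np.r_[s["wrist_force"][:2]@sx,s["wrist_force"][:2]@sy,s["wrist_force"][2]],"gap",s["finger_gap"],s["grasp_force"])
n="side"; a=S3(sel(n,[.3,-.2,.02],[.75,.1,.2])); 
for nm,hue,sm,vm,xr,zr in(("trig",(5,20),130,256,(-200,-120),(60,152)),("grip",None,0,90,(-150,-115),(95,150)),("head",(0,5),130,256,(-110,-20),(30,77)),("block",(8,24),60,256,(-30,30),(20,75)),("tab",(95,130),100,256,(-30,30),(130,185)),("fj",(0,5),130,256,(10,80),(20,72))):
    t=S3(sel(n,[.3,-.2,.02],[.75,.1,.2],hue,sm,vm)); t=t[(t[:,0]>xr[0])&(t[:,0]<xr[1])&(t[:,2]>zr[0])&(t[:,2]<zr[1])]
    if len(t)>3: print(nm,len(t),"mid",np.median(t,0),"x",np.percentile(t[:,0],[3,97]),"y5",np.percentile(t[:,1],10))
E
python3 j.py
python3 - <<'E'
from h import *
go(S(-143,0),.106,YS)
E
```

```text
t 11.35 tcp stn [-141.5716   -0.0082] z 0.21728589969039094 F stn [ 0.5699 -0.5776  1.0115] gap 0.07991230997344652 0.0
trig 178 mid [-169.5062  -12.4728  109.2993] x [-175.049  -163.8655] y5 -15.394094783308347
grip 89 mid [-132.1176  -13.3681  121.3058] x [-136.8081 -127.1038] y5 -15.906281172661282
head 83 mid [-88.0672 -18.6814  55.8379] x [-92.5918 -82.6922] y5 -21.14041175768486
block 337 mid [-13.7893 -34.2492  52.056 ] x [-22.4243   6.6152] y5 -37.7966060263
tab 121 mid [ -1.2235 -11.4945 159.7643] x [-5.6216  6.0208] y5 -14.559239816053404
fj 168 mid [ 39.5269 -21.3762  46.6054] x [30.8244 59.025 ] y5 -25.124069804356253
move [ -0.    1.3 111.3] [ 0.001  -0.0002 -0.0001]
```

Emit:
send_rows --moves "0 2 30 0 0 0 80;0 2 60 0 0 0 80;0 2 90 0 0 0 80;0 2 111 0 0 0 80;0 2 111 0 0 0 80;0 2 111 0 0 0 66;0 2 111 0 0 0 60;0 2 111 0 0 0 50;0 2 111 0 0 0 44;0 2 111 0 0 0 40;0 2 111 0 0 0 40;0 2 111 0 0 0 40"

```text
time: 12.55
eef_pos: [0.4523, -0.0521, 0.1075]
ee_rot: [[0.127, -0.992, -0.001], [-0.992, -0.127, -0.0], [-0.0, 0.001, -1.0]]
wrist_force: [-6.1, -0.3, 3.5]
finger_gap: 0.04
grasp_force: 2.8
```

```bash
python3 j.py
```

```text
t 12.65 tcp stn [-145.1728   -0.2519] z 0.10743905258120369 F stn [-5.9321 -0.1984  3.6846] gap 0.039965688819045476 2.7651026844978333
trig 176 mid [-158.8076  -12.2139  108.4933] x [-163.9081 -152.9988] y5 -15.06636988557199
grip 164 mid [-129.2387  -12.4815  127.5195] x [-136.6852 -116.6475] y5 -15.04516412247623
head 89 mid [-80.4576 -18.5033  58.3514] x [-85.395  -75.3286] y5 -21.014514899943077
block 336 mid [-13.8711 -34.0442  51.4118] x [-22.3898   6.814 ] y5 -38.18818298728859
tab 127 mid [ -1.2766 -11.8784 158.8683] x [-5.8975  6.0443] y5 -14.722547573238744
fj 175 mid [ 39.366  -21.1282  47.35  ] x [30.9462 59.4942] y5 -24.806601806325798
```

Emit:
send_rows --moves "0 0 0 0 0 0 36;0 0 0 0 0 0 36;0 0 0 0 0 0 36"

```text
time: 12.95
eef_pos: [0.4528, -0.052, 0.1074]
ee_rot: [[0.128, -0.992, -0.0], [-0.992, -0.128, -0.0], [0.0, 0.0, -1.0]]
wrist_force: [-4.3, -0.7, 5.0]
finger_gap: 0.0361
grasp_force: 3.4
```

```bash
python3 j.py|head -5;python3 - <<'E'
from h import *
c=robot.read_camera("side");i=c["img"][170:250,190:310];cv2.imwrite("pics/d.png",cv2.resize(i[:,:,::-1],None,fx=6.5,fy=6.5,interpolation=cv2.INTER_CUBIC))
E
```

```text
t 13.05 tcp stn [-144.6386   -0.2249] z 0.10736091746115227 F stn [-5.5687 -0.1983  4.3194] gap 0.03594382577438888 3.304652329534292
trig 183 mid [-156.1877  -12.4074  111.7453] x [-161.4234 -150.7004] y5 -14.960472746427904
grip 160 mid [-129.1023  -12.4419  127.3572] x [-136.6865 -116.7701] y5 -14.924587143223533
head 94 mid [-78.1968 -18.491   58.0674] x [-82.9786 -72.7572] y5 -21.34338639806617
block 335 mid [-13.8187 -34.1656  51.0605] x [-22.4405   6.417 ] y5 -38.02400284183408
```

View pics/d.png

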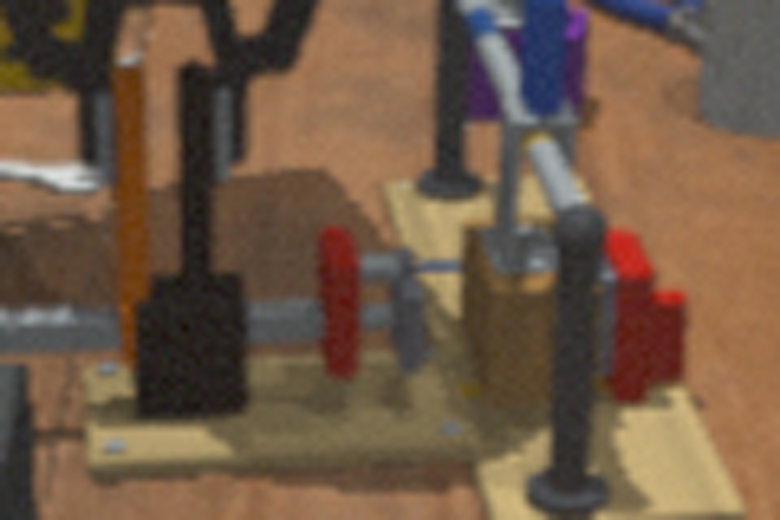

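The fingers flank the orange trigger (130,150) and the black grip (195,150). The jaw has advanced about 10 mm. The pad at (425) is about 18 mm short of the block edge at (465), so I do the second stroke.

Emit:
send_rows --moves "0 0 0 0 0 0 50;0 0 0 0 0 0 68;0 0 0 0 0 0 68;0 0 0 0 0 0 68;0 0 0 0 0 0 68;0 0 0 0 0 0 56;0 0 0 0 0 0 48;0 0 0 0 0 0 42;0 0 0 0 0 0 36;0 0 0 0 0 0 35;0 0 0 0 0 0 35;0 0 0 0 0 0 35"

```text
time: 14.3
eef_pos: [0.4529, -0.052, 0.1068]
ee_rot: [[0.128, -0.992, -0.001], [-0.992, -0.128, -0.0], [0.0, 0.001, -1.0]]
wrist_force: [-2.4, -3.3, 4.5]
finger_gap: 0.0356
grasp_force: 23.9
```

```bash
python3 j.py|head -6
```

```text
t 14.4 tcp stn [-144.4512   -0.2802] z 0.10687633566940366 F stn [-3.0528 -2.2647  4.728 ] gap 0.03554388825484669 23.901632130146027
trig 184 mid [-155.8182  -12.6156  110.0677] x [-161.0855 -149.4234] y5 -15.020484590775704
grip 158 mid [-129.1469  -12.5671  127.0986] x [-136.7396 -116.7812] y5 -15.137245004934456
head 92 mid [-65.8482 -18.8388  59.0241] x [-70.8223 -60.1372] y5 -22.022604612291452
block 340 mid [-13.6601 -34.2422  51.5615] x [-22.5308   6.4607] y5 -38.63974028541377
tab 126 mid [ -0.8505 -11.5922 159.6094] x [-5.7956  6.2426] y5 -14.169027184109778
```

Emit:
send_rows --moves "0 0 0 0 0 0 50;0 0 0 0 0 0 68;0 0 0 0 0 0 68;0 0 0 0 0 0 68;0 0 0 0 0 0 68;0 0 0 0 0 0 58;0 0 0 0 0 0 52;0 0 0 0 0 0 48;0 0 0 0 0 0 45;0 0 0 0 0 0 45"

```text
time: 15.4
eef_pos: [0.4519, -0.0522, 0.1065]
ee_rot: [[0.127, -0.992, -0.002], [-0.992, -0.127, -0.0], [0.0, 0.002, -1.0]]
wrist_force: [-5.7, -1.1, 4.4]
finger_gap: 0.0451
grasp_force: 2.6
```

```bash
cat >> j.py <<'E'
# pad front face (grey) at y near 0, z 30..60, ahead of the head
g=S3(sel("side",[.3,-.2,.02],[.75,.1,.2],None,0,256,60,70)); hx=-90
g=g[(abs(g[:,1]+18)<5)&(g[:,2]>28)&(g[:,2]<62)&(g[:,0]>-70)&(g[:,0]<-15)]
if len(g)>3: print("pad",len(g),"x",np.percentile(g[:,0],[3,50,97]))
E
python3 j.py|tail -n +4;python3 j.py|head -1
```

```text
head 95 mid [-60.19   -18.5763  56.5243] x [-64.2961 -53.8883] y5 -21.26954079756943
block 316 mid [-12.2159 -34.7691  53.89  ] x [-22.3869   6.4855] y5 -38.28184354520654
tab 127 mid [ -1.2329 -11.6708 159.1145] x [-5.8546  6.1036] y5 -13.918113668423237
fj 176 mid [ 39.5639 -20.7393  45.9564] x [31.2009 59.0633] y5 -24.80826937291277
pad 45 x [-34.7857 -31.5211 -26.6394]
t 15.6 tcp stn [-145.478    -0.2846] z 0.10655749697750604 F stn [-5.344   0.4259  3.1617] gap 0.04510620229204892 2.646312341094017
```

Emit:
send_rows --moves "0 0 0 0 0 0 43;0 0 0 0 0 0 41;0 0 0 0 0 0 41;0 0 0 0 0 0 41"

```text
time: 16.0
eef_pos: [0.4519, -0.0522, 0.1066]
ee_rot: [[0.127, -0.992, -0.002], [-0.992, -0.127, -0.001], [0.0, 0.002, -1.0]]
wrist_force: [-5.9, -0.8, 3.8]
finger_gap: 0.0408
grasp_force: 2.8
```

```bash
python3 j.py|tail -n +4
```

```text
head 89 mid [-58.0082 -18.7404  59.1993] x [-62.4731 -52.5788] y5 -21.317071161414642
block 307 mid [-11.8485 -34.6729  53.4516] x [-22.7353   6.7777] y5 -38.615275618095794
tab 127 mid [ -1.2245 -11.5531 159.6358] x [-5.9612  6.1575] y5 -14.124145102400139
fj 174 mid [ 39.7228 -20.8501  47.2099] x [30.9742 59.3445] y5 -24.63220576755004
pad 44 x [-33.7526 -29.2866 -24.1404]
```

Emit:
send_rows --moves "0 0 0 0 0 0 39;0 0 0 0 0 0 37;0 0 0 0 0 0 36;0 0 0 0 0 0 36"

```text
time: 16.5
eef_pos: [0.4528, -0.0521, 0.1068]
ee_rot: [[0.128, -0.992, -0.001], [-0.992, -0.128, -0.0], [0.0, 0.001, -1.0]]
wrist_force: [-4.3, -2.4, 3.3]
finger_gap: 0.0363
grasp_force: 3.5
```

```bash
python3 j.py|tail -n +4
```

```text
head 84 mid [-54.9767 -18.2579  58.2876] x [-59.0614 -49.2978] y5 -20.551650815569932
block 305 mid [ -8.1448 -35.0041  54.1188] x [-20.1133  22.7439] y5 -38.36915753316117
tab 129 mid [ -2.2392 -11.4287 159.7684] x [-6.8187  5.7756] y5 -14.140241788503682
fj 172 mid [ 39.8069 -20.961   46.4515] x [31.127  59.2285] y5 -25.223519750057715
pad 47 x [-29.6609 -26.5858 -21.6022]
```

Emit:
send_rows --moves "0 0 0 0 0 0 50;0 0 0 0 0 0 68;0 0 0 0 0 0 68;0 0 0 0 0 0 68;0 0 0 0 0 0 68;0 0 0 0 0 0 58;0 0 0 0 0 0 53;0 0 0 0 0 0 50;0 0 0 0 0 0 48;0 0 0 0 0 0 48"

```text
time: 17.6
eef_pos: [0.4506, -0.0525, 0.1063]
ee_rot: [[0.127, -0.992, -0.005], [-0.992, -0.127, -0.001], [0.0, 0.005, -1.0]]
wrist_force: [-8.6, 0.1, 6.4]
finger_gap: 0.048
grasp_force: 4.1
```

```bash
python3 j.py|grep -v fj
```

```text
t 17.7 tcp stn [-146.8747   -0.4478] z 0.10623931621564 F stn [-7.7674  0.2375  5.2277] gap 0.048253577456364063 4.140481799840927
trig 185 mid [-164.3009  -12.6957  108.7386] x [-170.1863 -158.5423] y5 -15.265758277484162
grip 135 mid [-129.5253  -12.8432  125.0565] x [-136.8094 -117.0053] y5 -14.519855503698393
head 85 mid [-50.5533 -18.1581  55.7793] x [-55.1504 -44.7245] y5 -20.91800466922642
block 308 mid [ -7.5544 -35.1033  54.0336] x [-19.438   23.8583] y5 -38.85604721392782
tab 130 mid [ -2.2252 -11.4316 159.7365] x [-7.0554  5.8971] y5 -14.760881453022327
pad 47 x [-37.4634 -26.5977 -21.204 ]
```

Emit:
send_rows --moves "0 0 0 0 0 0 46;0 0 0 0 0 0 45;0 0 0 0 0 0 45;0 0 0 0 0 0 45"

```text
time: 18.1
eef_pos: [0.4501, -0.0526, 0.1062]
ee_rot: [[0.127, -0.992, -0.006], [-0.992, -0.127, -0.001], [0.0, 0.006, -1.0]]
wrist_force: [-9.4, -0.1, 6.9]
finger_gap: 0.0452
grasp_force: 5.0
```

```bash
python3 j.py|grep -v fj
```

```text
t 18.2 tcp stn [-147.4284   -0.5413] z 0.10616087357161638 F stn [-10.2313   1.1871   5.9197] gap 0.044708151361994006 4.981665462255478
trig 181 mid [-163.4198  -12.6348  108.8276] x [-168.5678 -156.9471] y5 -15.209365417728993
grip 161 mid [-129.2535  -12.2924  126.7517] x [-136.7019 -117.05  ] y5 -15.05369283566288
head 79 mid [-50.0294 -18.7258  54.9557] x [-54.5869 -44.6843] y5 -20.853979028928215
block 303 mid [ -7.44   -34.9437  53.5615] x [-19.3953  23.5883] y5 -38.38996473779162
tab 128 mid [ -2.073  -11.5211 159.9734] x [-7.3824  5.8342] y5 -14.371247803255262
pad 46 x [-29.3582 -26.7881 -21.4375]
```

Emit:
send_rows --moves "0 0 0 0 0 0 44;0 0 0 0 0 0 43;0 0 0 0 0 0 43;0 0 0 0 0 0 43"

```text
time: 18.6
eef_pos: [0.4497, -0.0528, 0.1061]
ee_rot: [[0.127, -0.992, -0.006], [-0.992, -0.127, -0.001], [0.001, 0.006, -1.0]]
wrist_force: [-11.1, -0.9, 8.0]
finger_gap: 0.0429
grasp_force: 5.5
```

```bash
python3 j.py|grep -v fj;python3 - <<'E'
from h import *
c=robot.read_camera("side");i=c["img"][190:240,205:285];cv2.imwrite("pics/e.png",cv2.resize(i[:,:,::-1],None,fx=9,fy=9,interpolation=cv2.INTER_CUBIC))
E
```

```text
t 18.7 tcp stn [-147.7872   -0.5831] z 0.10609092741924431 F stn [-11.4476   0.847    8.2957] gap 0.043264237037528075 5.543726831674576
trig 185 mid [-162.6229  -12.7971  109.5057] x [-168.062  -156.2994] y5 -15.187833120878746
grip 158 mid [-129.2672  -12.4763  126.901 ] x [-136.7273 -116.7467] y5 -14.849176382863517
head 83 mid [-49.9333 -18.5187  56.8217] x [-53.954 -44.44 ] y5 -21.567457393530187
block 304 mid [ -7.7104 -34.7185  53.417 ] x [-19.5068  23.5739] y5 -37.925084118134066
tab 128 mid [ -2.0409 -11.954  160.3644] x [-7.1986  5.9449] y5 -14.41109073324793
pad 43 x [-29.4964 -26.7154 -21.5356]
```

View pics/e.png

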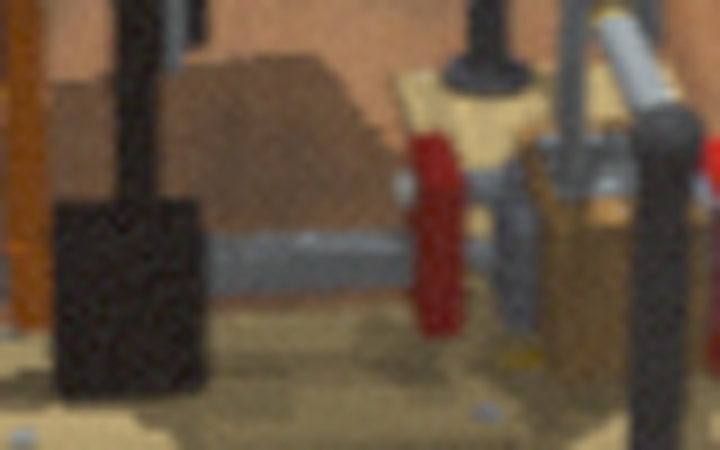

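The white gauge rod just shows behind the red head at (405,185), so about 4 mm, and no green is visible yet. I continue the squeeze in small steps.

Emit:
send_rows --moves "0 0 0 0 0 0 42;0 0 0 0 0 0 41;0 0 0 0 0 0 40;0 0 0 0 0 0 40"

```text
time: 19.15
eef_pos: [0.4507, -0.0526, 0.1065]
ee_rot: [[0.127, -0.992, -0.004], [-0.992, -0.127, -0.001], [0.001, 0.005, -1.0]]
wrist_force: [-9.0, -1.7, 7.8]
finger_gap: 0.0407
grasp_force: 10.5
```

```bash
cat >> j.py <<'E'
h=H["side"].astype(int)[200:222,235:262];i=C["side"]["img"].astype(int)[200:222,235:262]
gm=(i[...,1]-np.maximum(i[...,0],i[...,2])>12);print("green px",gm.sum(),np.argwhere(gm)[:6].tolist())
print("row rod",[tuple(map(int,x)) for x in i[8:13].mean(0)[4:22]])
E
python3 j.py|grep -v fj
```

```text
t 19.25 tcp stn [-146.8116   -0.5858] z 0.10645633558216079 F stn [-7.9593 -1.0911  8.103 ] gap 0.04038042864554109 10.54733321070671
trig 180 mid [-159.9587  -12.4765  107.9934] x [-165.7215 -153.7104] y5 -15.159158490465758
grip 160 mid [-129.1779  -12.397   127.6866] x [-136.7628 -116.7435] y5 -14.93779475835437
head 82 mid [-47.6265 -18.4215  54.0905] x [-52.0366 -42.2308] y5 -20.999088179550778
block 301 mid [ -7.6353 -34.7345  53.4246] x [-19.3372  23.8643] y5 -38.652013798544694
tab 128 mid [ -2.1537 -11.2977 160.0704] x [-6.9458  6.3014] y5 -14.267553807103726
pad 43 x [-29.3879 -25.162  -21.3757]
green px 1 [[10, 16]]
row rod [(94, 72, 57), (94, 73, 57), (95, 74, 56), (95, 74, 56), (98, 77, 58), (100, 76, 58), (100, 77, 55), (100, 77, 57), (103, 78, 59), (104, 85, 70), (117, 107, 95), (110, 109, 94), (74, 72, 53), (85, 35, 26), (104, 34, 27), (109, 35, 29), (111, 38, 34), (109, 44, 32)]
```

Run:
```python
from h import *
c=np.mean([robot.read_camera("side")["img"].astype(float) for _ in range(4)],0).astype(np.uint8);i=c[198:224,235:275];cv2.imwrite("pics/f.png",cv2.resize(i[:,:,::-1],None,fx=16,fy=16,interpolation=cv2.INTER_NEAREST))
s=robot.read_state();print(s["time"],s["finger_gap"],s["grasp_force"],s["wrist_force"])
print(c[208:213,248:257].tolist())
```

```text
19.45 0.04041429323781408 10.548847317695618 [-8.50372946 -0.99592056  7.74176687]
[[[103, 79, 60], [126, 99, 77], [130, 98, 78], [94, 55, 40], [101, 33, 26], [115, 34, 27], [122, 32, 24], [122, 37, 30], [129, 67, 50]], [[107, 88, 74], [123, 114, 102], [112, 114, 100], [76, 76, 54], [93, 39, 27], [115, 35, 30], [121, 37, 30], [122, 34, 29], [118, 43, 34]], [[106, 90, 78], [124, 121, 113], [118, 131, 117], [74, 91, 68], [86, 45, 33], [106, 33, 27], [112, 34, 25], [112, 34, 26], [108, 36, 31]], [[102, 84, 71], [110, 105, 98], [102, 112, 101], [67, 80, 58], [78, 42, 29], [91, 28, 22], [95, 32, 25], [95, 34, 28], [95, 34, 31]], [[101, 79, 63], [100, 91, 81], [88, 90, 78], [63, 62, 45], [77, 38, 29], [91, 33, 26], [96, 34, 28], [97, 35, 28], [92, 32, 23]]]
```

View pics/f.png

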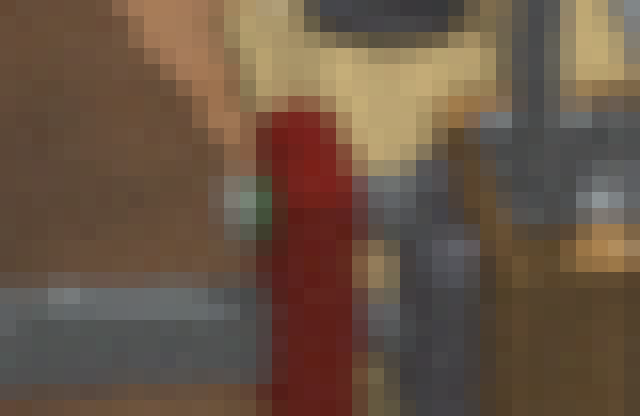

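Green shows at (265,205), next to the red head, behind a white tip and with no red. That puts the pad at about 6 mm, held steadily. Handing in.

```bash
python3 -c "
from plant import robot
print(robot.hand_in())"
```

```text
the job is handed in; nothing more can be done
None
```

The job is handed in (no verdict returned): the block hangs on the rail at the yellow band, pressed to the fixed jaw with the trigger still held squeezed, and the gauge shows green (about 6 mm) with no red.

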